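# Show a coated coupon to the inspection camera

### The arm

A 6-joint arm with a two-finger parallel gripper is mounted at the origin on the work surface. World frame = base frame: x ahead of the robot, y to its left, z up, the work surface at z = 0. Lengths are in m, angles in degrees, forces in N, time in s.
With the tool pointing down it reaches from about 0.4 to 0.825 m from the base axis. Payload 7 kg.
Tool frame: the origin (TCP) lies midway between the tips of the shut fingers; the grasp point (between the pads) lies 19 mm behind it; z points along the fingers, y is the direction in which the jaws open and shut (so a half turn about z gives the same grasp; the last joint's range is limited). The gripper opens to 88 mm and grips with 3 to 60 N. Pads are 19 mm wide; open, the fingers measure 130 mm over their backs; the gripper's body (78 mm by 193 mm) begins 47 mm behind the grasp point.
Start: joints at [84.288, 20.546, 0.682, 0, -70.136, -16.507], TCP at [0.255, 0.625, 0.227] pointing down, gripper open.
Joint ranges: [-176.03, 176.03], [-82.01, 121.73], [-58.28, 71.71], [-173.87, 95.51], [-174.79, -0.11], [-173.66, 173.66]. Speed limits (degrees/s): [136.94, 136.94, 172.46, 180, 180, 180].

### API

Orientations are given as [roll, pitch, yaw] about the fixed x, y, z axes, in that order (R = Rz(yaw) Ry(pitch) Rx(roll)).
In Python, from plant import sensors, cams, job gives the robot as it stands.
- The arm moves only by the tool move_arm, never from a script. Its argument "commands" is a list of rows, each a list of 7 numbers: the finger opening in cm, from 0 to 8.76, then the shift along the tool's x, y, z in cm, then the turn, a rotation vector about the tool's x, y, z in rad. In form: [[hand, x, y, z, wx, wy, wz], ...]. A call has exactly 8 rows; each row is the pose to reach, as a shift and turn from the pose commanded when the call began, along the tool's axes at that moment; what a row does not reach only later rows make up. A row lasts 1/8 s, in which the tool goes at most 62.5 mm and 10.7 degrees, less where a joint would pass 70% of its speed; a pose out of reach is approached as far as the arm can. A call with a gripper value outside its range is refused whole. The fingers move at their own pace and stop on an object; the grip force is fixed at half the most. Time passes only in rows, so rows that repeat a pose let the fingers close, or fill a call up. It gives the time, the measured TCP pose, the force and the opening at its end, in the units of the state.
- sensors.get_obs(): the state, without advancing time (a new reading comes with each control period).
- cams.snapshot(name): name is "scene" or "top" or "wrist"; returns a dict with "frame" (420x560x3 uint8, red, green, blue), "camera_matrix" (3x3 intrinsics, pixels), "R" (3x3) and "t" (3): a world point X has camera coordinates R X + t. Camera axes: x right, y down, z forward; pixel columns grow to the right and rows downward; lengths in m; the calibration is good to about 2 mm. A picture is of the moment at which its call begins. There is no depth.
- job.close_job(): hands the job in, once; it reports no verdict.
The state is a dict: "clock": time; "joint_pos": joint angles; "qvel": joint speeds; "tau": joint torques, N m; "tool_pos": TCP position; "orientation": TCP orientation; "force": force on the tool from outside, world axes, zero at the start; "moment": the same for the moment, N m; "opening": finger opening in m.
Only numpy, scipy, OpenCV 4.12 (cv2) and the standard library are available. Lean on these libraries where they do the work, as an engineer would, in place of code of your own. Each camera call takes 0.05 s, during which the arm holds its last target.

### The job

Take the aluminium keeper bridge off the drying rack and stand it upright on the bench, clear beside the rack. Then pull out the coupon with the brass clamp block and hold it in the air in front of the inspection camera, clamp block uppermost: the middle of its steel strip at the inspection point, a broad face square to the lens, its long edges in line with the camera's own upright, so that it leans back with the camera's tilt. Finish holding it there, still, with the gripper alone carrying it; leave the two bare strips in the rack and the jar and beaker where they are.

Things in the scene. Friction and masses are not known exactly. Their poses are not given: they have to be found in the camera images.
- rack: Fixed drying rack: dark steel tray 80 (x) x 210 (y) x 10 mm high, on it a black block 50 x 130 x 30 mm with three slots at y = -42, 0, +42 mm, each 26.4 (x) x 6.4 (y) mm and 24 mm deep (floor 16 mm above the bench). Origin: underside centre, on the bench; z up. The coupon stands in one slot, bare strips in the other two; which is where varies.
- bridge: Loose aluminium keeper bridge (0.2 kg) over the row of slots, standing on the tray's ends: crossbar 22 (x) x 184 (y) x 8 mm, underside 108 mm above the feet, just over the coupon; legs at y = -88 and +88 mm on feet 50 (x) x 20 (y) mm. 198 mm long in y, 142 mm high. Origin: midway between the feet, at their undersides; z up.
- bridge_grip (a point): Centre of the black grip bar on top of the bridge, 129 mm above the bridge's foot level: the bar is 14 mm thick (bridge x), 40 mm long (bridge y), 26 mm high. Same axes as the bridge.
- coupon_grip (a point): Centre of the coupon's brass clamp block, 22 (x) x 36 (y) x 28 mm (z), to be held here. From its underside a steel strip 5 (x) x 25 (y) mm reaches 68 mm down; one rigid piece, 0.24 kg. x: normal of the broad faces, y: width, z: up towards the block. It starts upright in a slot with slight play, block top 112 mm above the bench, broad faces looking along the row.
- coupon_face (a point): Centre of the coupon's steel strip (34 mm above its lower end, 48 mm below the centre of the clamp block), same axes as coupon_grip. This point goes to the inspection point.
- blank1_mid (a point): Centre of a bare steel strip, 5 (x) x 25 (y) x 48 (z) mm, standing in a slot, its top 64 mm above the bench; a bystander.
- blank2_mid (a point): The other bare steel strip, the same; a bystander.
- stand: Fixed inspection stand: black base plate 275 (x) x 110 (y) x 8 mm, with a steel post at x = 238 mm that carries the camera. A steel disc of 28 mm diameter on the base at x = 60 mm, y = 0 lies straight below the inspection point. Origin: on the bench, middle of the base's short edge nearest the robot; x points along the base towards the post; z up.
- inspection_point (a point): Where the strip's centre goes: in the air 130 mm above the bench over the stand's disc, on the camera's optical axis, 110 mm before the lens. x: along that axis to the lens, rising 0.4 rad (23 degrees) as the camera looks slightly down; y level; z: the camera's upright, leaning 0.4 rad away from it. The grey and black camera, 48 mm square, fills 110 to 230 mm along this x.
- jar: Amber jar with black cap, 54 mm diameter, 75 mm high, loose bystander; origin at the underside.
- beaker: Clear beaker, 64 mm diameter, 80 mm high, loose bystander; origin at the underside.
Things that resemble listed ones, but are neither listed nor needed, are in the scene too. What is meant by the part that bears coupon_grip is not purple, and is the larger of those in its own colour.

How it is judged (in metres and radians):
On the way:
1. the bridge stands upright on the bench beside the rack, let go (height (world z) of bridge below 0.004 m and angle between bridge's own z axis and vertical below 0.09 rad and (x of bridge in the frame of rack above 0.06 m or x of bridge in the frame of rack below -0.06 m or y of bridge in the frame of rack above 0.115 m or y of bridge in the frame of rack below -0.115 m) and contact force between bridge and rack below 0.1 N and contact force between bridge and the fingers below 0.1 N), for 0.2 s.
At the end, for the whole second after the job is handed in: Gripper alone holds the coupon still, block up, strip centre within 15 mm of the inspection point, face square to the lens and long edges along the camera's upright within 0.17 rad; the bridge stands flat on the bench, let go, its centre over 60 mm beside or 115 mm endways from the rack's (all of step 1 and distance between coupon_face and inspection_point below 0.015 m and angle between the x axis of coupon_face and the x axis of inspection_point, either way round below 0.17 rad and angle between the z axis of coupon_face and the z axis of inspection_point, either way round below 0.17 rad and angle between coupon_face's own z axis and vertical below 0.8 rad and contact force between the fingers and coupon above 1 N and contact force between coupon and rack below 0.1 N and contact force between coupon and stand below 0.1 N and contact force between coupon and bridge below 0.1 N and linear speed of coupon below 0.03 m/s and angular speed of coupon below 0.2 rad/s); the arm keeps its last pose, push and grip.
It fails at once if a bare strip is moved more than 15 mm (distance of any of blank1_mid, blank2_mid from where it was at the start of the episode above 0.015 m).
It fails at once if the jar or beaker is moved more than 30 mm (distance of any of jar, beaker from where it was at the start of the episode above 0.03 m).
It also fails if it takes over 54 s, if anything falls off the work surface, if the arm or the gripper's body presses on something with over 40 N, if the wrist force passes 120 N, or if a joint passes its speed limit or range.

## Working session

There is one attempt and no reset: what is moved stays moved. The work goes in short steps, Python scripts to look and compute and a tool call to move; the robot and the scene stay as the last step left them, time stands still between calls to the robot, and variables do not carry over. Pictures are saved under pics/ and viewed, and the job is handed in when it is done.

Besides the shell and the picture viewer there is one more tool, called after "Emit:" in YAML: its name, and indented under it one key for each argument. move_arm: Moves the arm, as the interface text tells. Its arguments: {"type":"object","properties":{"commands":{"type":"array"}},"required":["commands"]}

```bash
mkdir -p pics; ls; python3 - <<'E'
from plant import sensors, cams
import cv2
print(sensors.get_obs())
for n in("scene","top","wrist"):
    s=cams.snapshot(n); cv2.imwrite(f"pics/{n}0.png",s["frame"][:,:,::-1]); print(n,s["camera_matrix"].tolist(),s["R"].round(4).tolist(),s["t"].round(4).tolist())
E
```

```text
pics
{'clock': 0.0, 'joint_pos': array([ 8.42877058e+01,  2.05900550e+01,  6.33572730e-01, -1.96410577e-02,
       -7.01363738e+01, -1.65061223e+01]), 'qvel': array([ 0.05508135,  0.06114737, -0.05169352,  0.05059893, -0.00403417,
       -0.09098306]), 'tau': array([-4.30179380e-04, -5.82731795e+01,  2.93040276e+01,  6.99705765e+00,
        6.80319834e-03, -1.55247690e-04]), 'tool_pos': array([0.25509413, 0.6244072 , 0.22563825]), 'orientation': array([ 1.79905724e+02, -8.68153499e-03, -2.22250980e+01]), 'force': array([ 0.11503259, -0.27015456,  0.23023202]), 'moment': array([ 0.00316288, -0.02006083,  0.05762719]), 'opening': 0.08743272567535582}
scene [[439.35805703468185, 0.0, 281.2251437774733], [0.0, 439.35805703468185, 210.5130273440651], [0.0, 0.0, 1.0]] [[-0.6237, 0.7815, 0.0174], [0.4706, 0.3932, -0.7899], [-0.6241, -0.4845, -0.613]] [0.306, -0.1416, 1.4541]
top [[518.6589616622629, 0.0, 283.3806475865491], [0.0, 518.6589616622629, 212.39755366578677], [0.0, 0.0, 1.0]] [[-0.0108, -0.9997, 0.0237], [-0.9877, 0.007, -0.156], [0.1558, -0.0251, -0.9875]] [-0.0174, 0.4752, 1.5283]
wrist [[375.0727662756712, 0.0, 278.0597443705913], [0.0, 375.0727662756712, 203.35975930305617], [0.0, 0.0, 1.0]] [[-0.3793, -0.9253, 0.002], [-0.8868, 0.3641, 0.2846], [-0.2641, 0.1062, -0.9586]] [0.6739, -0.0371, 0.3926]
```

View pics/scene0.png

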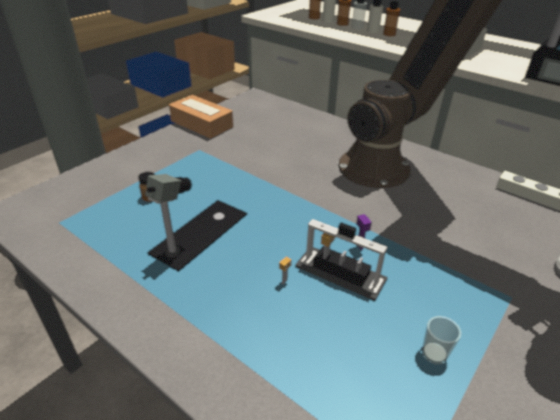

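View pics/top0.png

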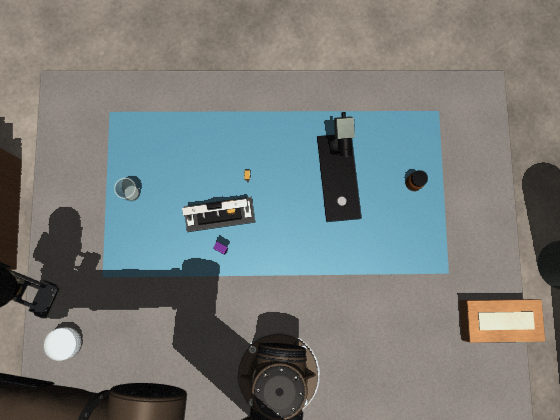

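View pics/wrist0.png

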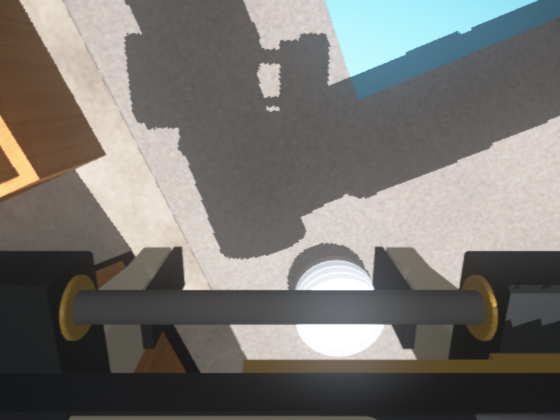

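The overview shows three things that could be taken for the coupon:
- **Orange block in the rack:** scene (326,240), top (231,210).
- **Orange block on the bench:** scene (285,263), top (247,175).
- **Purple block on the bench:** scene (363,222), top (221,247).

The bridge stands over the rack at scene (345,237). The stand is at (200,233), the beaker at (440,340), and the jar at top (417,180). Next I'll check close crops.

```bash
python3 - <<'E'
import cv2,numpy as np
a=cv2.imread("pics/scene0.png")[205:305,265:405]; b=cv2.imread("pics/top0.png")[160:260,170:270]
a=cv2.resize(a,None,fx=5,fy=5,interpolation=cv2.INTER_CUBIC);b=cv2.resize(b,None,fx=6,fy=6,interpolation=cv2.INTER_CUBIC)
cv2.imwrite("pics/c_scene.png",a);cv2.imwrite("pics/c_top.png",b)
c=cv2.imread("pics/top0.png")[105:230,300:440];cv2.imwrite("pics/c_stand.png",cv2.resize(c,None,fx=4,fy=4,interpolation=cv2.INTER_CUBIC))
E
```

```text
(no output)
```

View pics/c_scene.png

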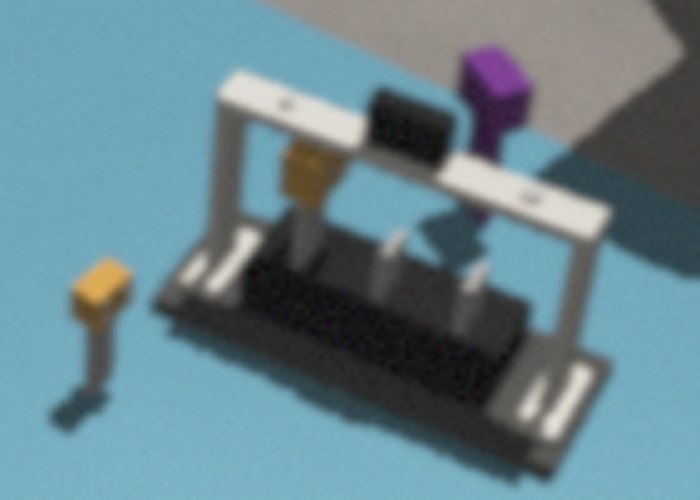

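View pics/c_top.png

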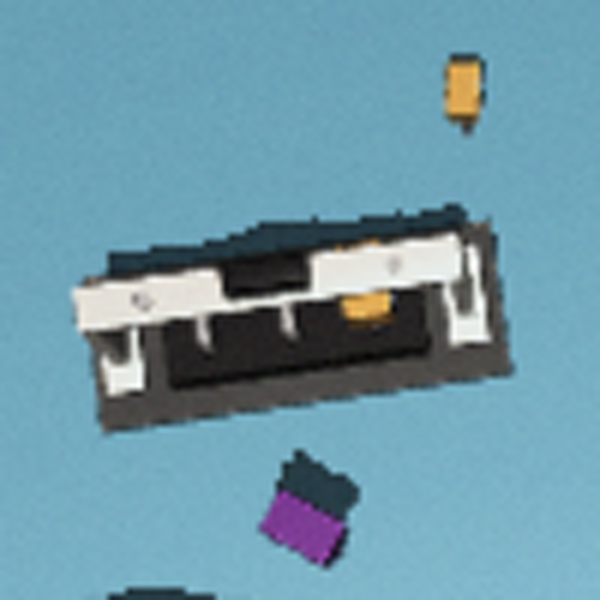

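View pics/c_stand.png

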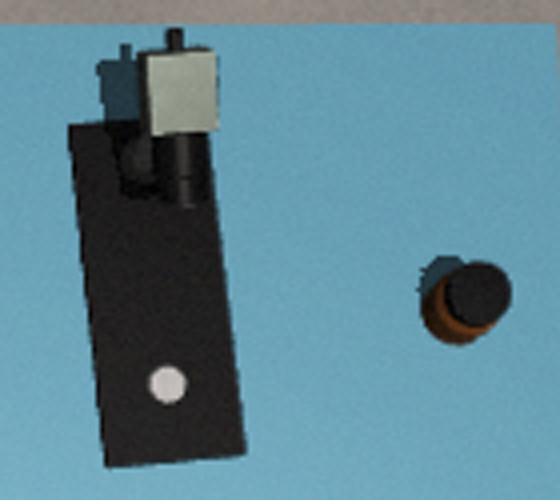

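The coupon is the orange block standing in the rack: it is larger than the orange block on the bench and it isn't purple. In the top view its slot is the right-hand one. Now I'll measure the rack, bridge, stand, jar and beaker.

```bash
cat > h.py <<'E'
import cv2,numpy as np
from plant import sensors,cams
from scipy.spatial.transform import Rotation as Ro
def snap(n,f=None):
    s=cams.snapshot(n)
    if f: cv2.imwrite("pics/"+f,s["frame"][:,:,::-1])
    return s
def ray(s,uv):
    d=s["R"].T@np.linalg.solve(s["camera_matrix"],np.array([uv[0],uv[1],1.])); o=-s["R"].T@s["t"]; return o,d
def onz(s,uv,z):
    o,d=ray(s,uv); return o+d*(z-o[2])/d[2]
def proj(s,X):
    p=s["camera_matrix"]@(s["R"]@np.asarray(X)+s["t"]); return p[:2]/p[2]
def px(mask):
    v,u=np.nonzero(mask); return np.c_[u,v].astype(float)
def rectz(s,mask,z):
    P=np.array([onz(s,p,z)[:2] for p in px(mask)]); r=cv2.minAreaRect((P*1000).astype(np.float32)); return r,P
def T():
    o=sensors.get_obs(); return o["tool_pos"],Ro.from_euler("xyz",o["orientation"],degrees=True)
E
python3 - <<'E'
from h import *
s=snap("top"); f=s["frame"].astype(int); R,G,B=f[...,0],f[...,1],f[...,2]
def roi(m,x0,x1,y0,y1):
    k=np.zeros(m.shape,bool);k[y0:y1,x0:x1]=1;m=m&k
    n,l,st,c=cv2.connectedComponentsWithStats(m.astype(np.uint8)); i=1+np.argmax(st[1:,4]); return l==i
V=f.max(2); sat=f.max(2)-f.min(2)
m=roi((V>170)&(sat<40),175,260,190,225); print("white comp",rectz(s,m,.126)[0], m.sum())
blue=(B-R>35)
nb=roi((~blue)&(sat<30),175,262,185,240); print("rack all",rectz(s,nb,.01)[0])
# stand
d=roi((V>150)&(sat<40),325,355,190,212); c=px(d).mean(0); print("disc",c,d.sum(),onz(s,c,.009))
st=roi((~blue)&(V<70)&(sat<25),315,365,165,225); r=rectz(s,st,.008)[0]; print("stand",r, cv2.boxPoints(r))
or_=(R>150)&(G>90)&(B<90); o=roi(or_,222,240,200,216); print("brass",px(o).mean(0),o.sum(), onz(s,px(o).mean(0),.112))
for nm,z,u in(("beaker",.08,(127,188)),("jar",.075,(419,178))): print(nm,onz(s,u,z), onz(s,u,0))
for nm,z,u in(("decoy",.07,(247,175)),("purple",.1,(220,248))): print(nm,onz(s,u,z))
E
```

```text
white comp ((476.5986633300781, 170.2603302001953), (195.63075256347656, 49.04254913330078), 89.58382415771484) 443
rack all ((480.4408264160156, 178.30015563964844), (89.48839569091797, 215.69937133789062), 7.615706443786621)
disc [341.56363636 200.67272727] 55 [ 0.51496821 -0.20285713  0.009     ]
stand ((544.3663940429688, -199.05178833007812), (178.7003173828125, 109.60623931884766), 4.852698802947998) [[ 450.70047 -152.00363]
 [ 459.97256 -261.21698]
 [ 638.03235 -246.09995]
 [ 628.76025 -136.8866 ]]
brass [230.52 210.44] 25 [0.47003589 0.13180354 0.112     ]
beaker [0.54411034 0.43794929 0.08      ] [0.56076129 0.46031509 0.        ]
jar [ 0.57054917 -0.42825293  0.075     ] [ 0.58742205 -0.45041588  0.        ]
decoy [0.58365806 0.08652715 0.07      ]
purple [0.36346489 0.16218327 0.1       ]
```

```bash
python3 - <<'E'
from h import *
s=snap("wrist"); p,r=T(); C=-s["R"].T@s["t"]
print("cam in tool",r.inv().apply(C-p).round(4)); print("cam axes in tool (rows)",(s["R"]@r.as_matrix()).round(3))
np.save("cam.npy",np.r_[r.inv().apply(C-p),(s["R"]@r.as_matrix()).ravel()])
s=snap("top")
c=lambda a,b:(170+a/6-.4,160+b/6-.4)
A=[onz(s,c(*q),.01) for q in((105,430),(510,373),(488,222))]; print("tray",np.round(A,4)); d=A[0]-A[1]; print(np.degrees(np.arctan2(d[1],d[0]))-90,np.linalg.norm(d),np.linalg.norm(A[1]-A[2]))
A=[onz(s,c(*q),.126) for q in((72,290),(458,236),(464,278),(80,332))]; print("bar",np.round(A,4)); d=A[0]-A[1]; print(np.degrees(np.arctan2(d[1],d[0]))-90,np.linalg.norm(d), np.mean(A,0))
A=[onz(s,c(*q),.152) for q in((218,262),(312,250),)]; print(np.round(A,4))
E
```

```text
cam in tool [ 0.077   0.0002 -0.1597]
cam axes in tool (rows) [[-0.001  1.    -0.001]
 [-0.959 -0.001 -0.285]
 [-0.285  0.     0.959]]
tray [[0.4233 0.2712 0.01  ]
 [0.451  0.066  0.01  ]
 [0.5294 0.0771 0.01  ]]
7.66924868781264 0.2070022108149621 0.07919218349766662
bar [[0.4759 0.2692 0.126 ]
 [0.5007 0.087  0.126 ]
 [0.4804 0.0842 0.126 ]
 [0.4558 0.2651 0.126 ]]
7.743001859049656 0.1838866380440045 [0.47822526 0.17636204 0.126     ]
[[0.4843 0.1973 0.152 ]
 [0.4897 0.1537 0.152 ]]
```

```bash
cat >> h.py <<'E'
def plan(pos,R):
    p,r=T(); print("shift cm",(r.inv().apply(np.asarray(pos)-p)*100).round(2),"rotvec",(r.inv()*R).as_rotvec().round(4))
def down(yaw): return Ro.from_euler("xyz",[180,0,yaw],degrees=True)
def grab(n,f): snap(n,f)
E
python3 -c "
from h import *
plan([.478,.176,.25],down(-82.3))"
```

```text
shift cm [37.59 33.11 -2.35] rotvec [ 5.0000e-04 -4.0000e-04  1.0486e+00]
```

Emit:
move_arm:
  commands:
    - [8.7, 4.7, 4.1, -0.4, 0, 0, 0.17]
    - [8.7, 9.4, 8.3, -0.8, 0, 0, 0.34]
    - [8.7, 14.1, 12.4, -1.2, 0, 0, 0.51]
    - [8.7, 18.8, 16.6, -1.6, 0, 0, 0.68]
    - [8.7, 23.5, 20.7, -2, 0, 0, 0.85]
    - [8.7, 28.2, 24.8, -2.4, 0, 0, 1.0]
    - [8.7, 32.9, 29, -2.4, 0, 0, 1.049]
    - [8.7, 37.6, 33.1, -2.4, 0, 0, 1.049]

```text
clock: 1.3
tool_pos: [0.478, 0.176, 0.2511]
orientation: [-179.9, 0.0, -82.3]
force: [1.6, 0.6, -0.4]
opening: 0.0869
```

```bash
python3 -c "
from h import *
s=snap('wrist','w1.png'); print(sensors.get_obs()['joint_pos'].round(1))
for X in([.478,.176,.152],[.48,.1,.126]): print(proj(s,X))"
```

```text
[ 41.8   3.8 -17.7   0.1 -68.5 -34.3]
[277.9895001  203.89759703]
[289.05295539  94.38917088]
```

View pics/w1.png

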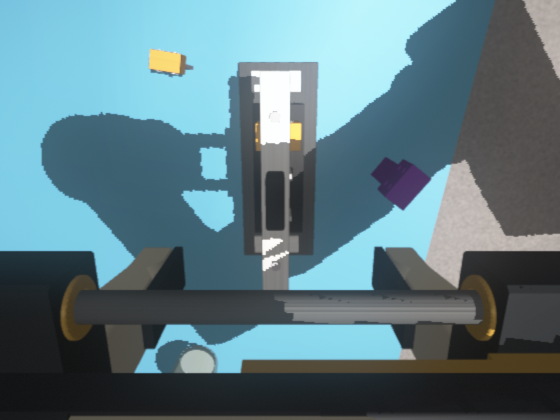

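The wrist view shows the grip bar at about (275,200), within 2–4 px of where I predicted it. The coupon block shows at about (297,132) and (258,132), the small orange block at (167,62), and the purple block at (402,183).

```bash
python3 - <<'E'
from h import *
s=snap("wrist"); f=s["frame"]; g=f.max(2).astype(int)
print(g[150:245:4,275]); print(g[195,235:320:2]); print(g[195,258:294])
m=(f[...,0]>150)&(f[...,2]<90)&(f[...,1]>90); m[:110]=0;m[160:]=0;m[:,:240]=0;m[:,320:]=0
P=px(m); print(P.min(0),P.max(0))
E
```

```text
[140 138 138 136 134 133 132  84  50  51  50  48  47  47  47  48  46  48
  48  49  49  49 122 251]
[117 117 116 115  81  69  69  69  68  67  56  53  54  58 126 116  53  49
  50  49  49  48  47  48  46  68 129 122  53  46  46  45  45  44  50  61
  61  61  62  61  88 111 111]
[ 53  54  52  58  94 126 129 116  86  53  49  49  49  50  50  49  49  49
  48  48  48  47  48  48  47  46  47  68 106 129 131 122  91  53  45  46]
[256. 139.] [256. 139.]
```

```bash
python3 - <<'E'
from h import *
s=snap("wrist")
a=onz(s,(275.7,235.5),.152); b=onz(s,(275.7,178.5),.126); print(a,b)
l=onz(s,(262,195),.126); r=onz(s,(290.5,195),.126); print(l,r,(l+r)/2)
l=onz(s,(266.7,205),.152); r=onz(s,(285,205),.152); print(l,r,(l+r)/2)
E
```

```text
[0.47733487 0.19731101 0.152     ] [0.48213141 0.1604614  0.126     ]
[0.49114966 0.17499113 0.126     ] [0.46892545 0.17214527 0.126     ] [0.48003755 0.1735682  0.126     ]
[0.48671   0.1748256 0.152    ] [0.47364089 0.17315239 0.152     ] [0.48017545 0.173989   0.152     ]
```

```bash
python3 -c "
from h import *
plan([.4797,.178,.131],down(-82.3))"
```

```text
shift cm [-0.27 -0.18 11.97] rotvec [-0.0001  0.     -0.0053]
```

Emit:
move_arm:
  commands:
    - [6, -0.3, -0.2, 4, 0, 0, 0]
    - [6, -0.3, -0.2, 8, 0, 0, 0]
    - [6, -0.3, -0.2, 11, 0, 0, 0]
    - [6, -0.3, -0.2, 12, 0, 0, 0]
    - [6, -0.3, -0.2, 12, 0, 0, 0]
    - [0.5, -0.3, -0.2, 12, 0, 0, 0]
    - [0.5, -0.3, -0.2, 12, 0, 0, 0]
    - [0.5, -0.3, -0.2, 12, 0, 0, 0]

```text
clock: 2.45
tool_pos: [0.4793, 0.1812, 0.1313]
orientation: [-179.9, 0.0, -82.3]
force: [0.1, 0.0, 0.2]
opening: 0.0353
```

```bash
python3 -c "
from h import *
snap('wrist','w2.png');snap('scene','s2.png'); import cv2
a=cv2.imread('pics/s2.png')[160:320,240:440];cv2.imwrite('pics/s2c.png',cv2.resize(a,None,fx=3.5,fy=3.5))
plan([.602,.238,.131],down(-82.3))"
```

```text
shift cm [ -4.01 -12.94   0.  ] rotvec [-0.0006  0.0003 -0.0005]
```

View pics/s2c.png

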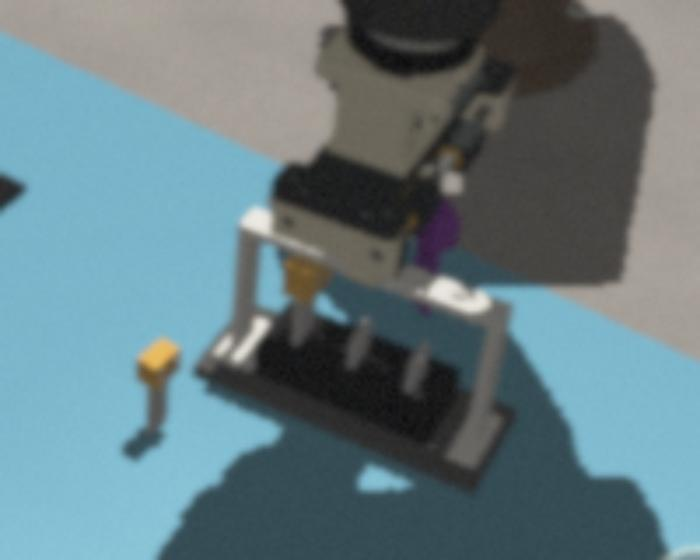

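Emit:
move_arm:
  commands:
    - [0.5, 0, 0, 0, 0, 0, 0]
    - [0.5, 0, 0, 0, 0, 0, 0]
    - [0.5, 0, 0, 0, 0, 0, 0]
    - [0.5, 0, 0, 0, 0, 0, 0]
    - [0.5, 0, 0, 0, 0, 0, 0]
    - [0.5, 0, 0, -1, 0, 0, 0]
    - [0.5, 0, 0, -2.5, 0, 0, 0]
    - [0.5, 0, 0, -4, 0, 0, 0]

```text
clock: 3.55
tool_pos: [0.4791, 0.1812, 0.172]
orientation: [-180.0, 0.0, -82.3]
force: [0.2, 0.1, -2.2]
opening: 0.014
```

```bash
python3 -c "
from h import *
snap('wrist','w2.png');snap('scene','s2.png'); import cv2
a=cv2.imread('pics/s2.png')[160:320,240:440];cv2.imwrite('pics/s2c.png',cv2.resize(a,None,fx=3.5,fy=3.5))
plan([.602,.243,.123],down(-82.3))"
```

```text
shift cm [ -4.42 -12.88   5.06] rotvec [-0.0036  0.0019 -0.0001]
```

View pics/s2c.png

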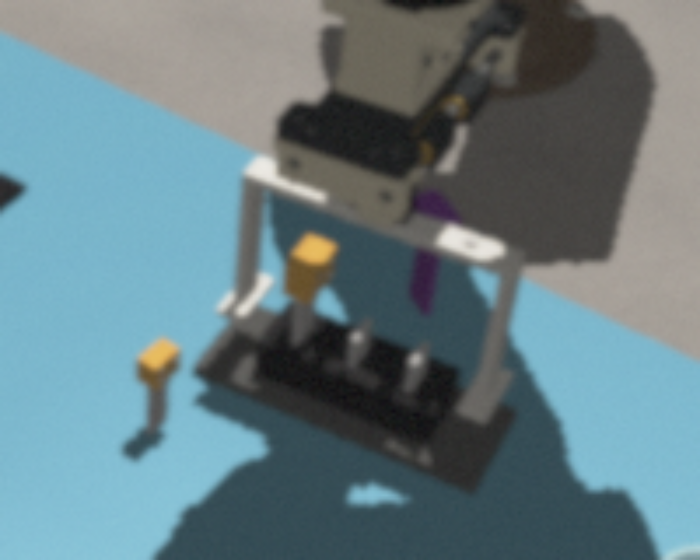

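The bridge is in the grip (opening 14 mm) and level, with the coupon still standing in its slot. I'll lift it higher to clear the small orange block, then carry it over.

Emit:
move_arm:
  commands:
    - [0.5, 0, 0, -3, 0, 0, 0]
    - [0.5, 0, -1, -6, 0, 0, 0]
    - [0.5, 0, -4, -7, 0, 0, 0]
    - [0.5, -1, -7.5, -7, 0, 0, 0]
    - [0.5, -2.5, -11, -7, 0, 0, 0]
    - [0.5, -4.4, -12.9, -7, 0, 0, 0]
    - [0.5, -4.4, -12.9, -7, 0, 0, 0]
    - [0.5, -4.4, -12.9, -5, 0, 0, 0]

```text
clock: 4.65
tool_pos: [0.6015, 0.2422, 0.2214]
orientation: [-179.9, 0.1, -82.3]
force: [-0.8, 0.5, -2.4]
opening: 0.014
```

```bash
python3 -c "
from h import *
snap('top','t3.png');snap('scene','s3.png'); import cv2
a=cv2.imread('pics/s3.png')[160:360,200:460];cv2.imwrite('pics/s3c.png',cv2.resize(a,None,fx=3,fy=3))
plan([.602,.243,.123],down(-82.3))"
```

```text
shift cm [-0.17 -0.34  9.52] rotvec [ 0.0041 -0.0012 -0.0008]
```

View pics/s3c.png

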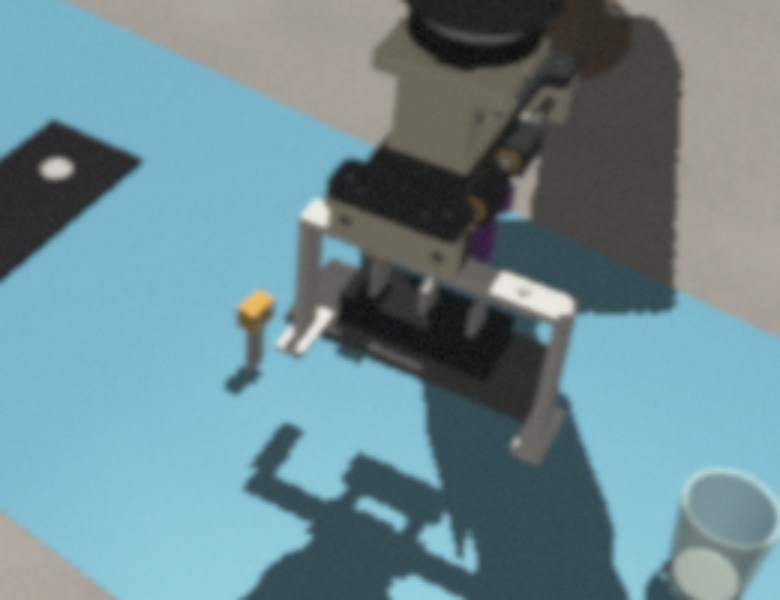

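Emit:
move_arm:
  commands:
    - [0.5, -0.2, -0.2, 2.5, 0, 0, 0]
    - [0.5, -0.2, -0.2, 5, 0, 0, 0]
    - [0.5, -0.2, -0.2, 7, 0, 0, 0]
    - [0.5, -0.2, -0.2, 8.5, 0, 0, 0]
    - [0.5, -0.2, -0.2, 9.2, 0, 0, 0]
    - [0.5, -0.2, -0.2, 9.5, 0, 0, 0]
    - [0.5, -0.2, -0.2, 9.5, 0, 0, 0]
    - [0.5, -0.2, -0.2, 9.5, 0, 0, 0]

```text
clock: 5.75
tool_pos: [0.603, 0.2443, 0.1263]
orientation: [-179.9, 0.0, -82.3]
force: [-0.1, -0.3, -2.3]
opening: 0.0139
```

```bash
python3 -c "
from h import *
print(sensors.get_obs()['tool_pos'],sensors.get_obs()['force'])"
```

```text
[0.6029811  0.24429078 0.12625746] [-0.07482462 -0.26249908 -2.33224317]
```

Still 5 mm above the bench, so lower it slowly until contact and then open.

Emit:
move_arm:
  commands:
    - [0.5, 0, 0, 0.3, 0, 0, 0]
    - [0.5, 0, 0, 0.45, 0, 0, 0]
    - [0.5, 0, 0, 0.5, 0, 0, 0]
    - [0.5, 0, 0, 0.5, 0, 0, 0]
    - [0.5, 0, 0, 0.5, 0, 0, 0]
    - [3, 0, 0, 0.5, 0, 0, 0]
    - [6, 0, 0, 0.5, 0, 0, 0]
    - [6, 0, 0, 0.5, 0, 0, 0]

```text
clock: 6.75
tool_pos: [0.6028, 0.2442, 0.1207]
orientation: [-180.0, 0.0, -82.3]
force: [-0.2, 0.0, 0.5]
opening: 0.0379
```

```bash
python3 -c "
from h import *
print(sensors.get_obs()['tool_pos'],sensors.get_obs()['force'],sensors.get_obs()['opening'])"
```

```text
[0.60277517 0.24418454 0.12070991] [-0.24238225  0.03379814  0.52733083] 0.03788975379041509
```

```bash
python3 -c "
from h import *
plan([.484,.134,.25],down(7.7))"
```

```text
shift cm [  9.33  13.24 -12.93] rotvec [-3.0000e-04 -2.0000e-04 -1.5711e+00]
```

Emit:
move_arm:
  commands:
    - [8.7, 0, 0, -5, 0, 0, 0]
    - [8.7, 0, 0, -10, 0, 0, 0]
    - [8.7, 1.5, 2, -13, 0, 0, -0.18]
    - [8.7, 3.5, 5, -13, 0, 0, -0.36]
    - [8.7, 5.5, 8, -13, 0, 0, -0.54]
    - [8.7, 7.5, 10.5, -13, 0, 0, -0.72]
    - [8.7, 9.3, 13.2, -13, 0, 0, -0.9]
    - [8.7, 9.3, 13.2, -13, 0, 0, -1.08]

```text
clock: 7.75
tool_pos: [0.4829, 0.133, 0.2514]
orientation: [-179.9, -0.0, -20.1]
force: [1.1, 0.6, -0.5]
opening: 0.087
```

```bash
python3 -c "
from h import *
plan([.484,.134,.25],down(7.7))
snap('scene','s4.png'); import cv2
a=cv2.imread('pics/s4.png')[160:360,200:460];cv2.imwrite('pics/s4c.png',cv2.resize(a,None,fx=3,fy=3))"
```

```text
shift cm [ 0.07 -0.13  0.14] rotvec [-0.0011 -0.0009 -0.4858]
```

View pics/s4c.png

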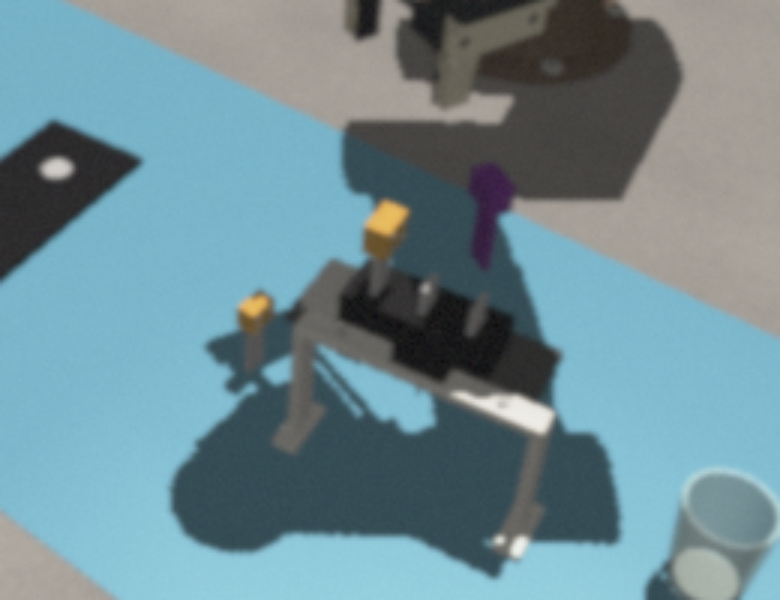

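The bridge stands upright on the bench in front of the rack, with its far foot clear of the small orange block. Next I'll finish the turn above the coupon.

Emit:
move_arm:
  commands:
    - [8.7, 0, 0, 0, 0, 0, -0.17]
    - [8.7, 0, 0, 0, 0, 0, -0.34]
    - [8.7, 0, 0, 0, 0, 0, -0.486]
    - [8.7, 0, 0, 0, 0, 0, -0.486]
    - [8.7, 0, 0, 0, 0, 0, -0.486]
    - [8.7, 0, 0, 0, 0, 0, -0.486]
    - [8.7, 0, 0, 0, 0, 0, -0.486]
    - [8.7, 0, 0, 0, 0, 0, -0.486]

```text
clock: 8.8
tool_pos: [0.4843, 0.1343, 0.2506]
orientation: [180.0, 0.0, 7.4]
force: [-0.3, -0.4, -0.5]
opening: 0.0866
```

```bash
python3 - <<'E'
from h import *
s=snap('wrist','w5.png'); f=s["frame"].astype(int)
print(sensors.get_obs()['joint_pos'].round(1))
h=cv2.cvtColor(s["frame"],cv2.COLOR_RGB2HSV)
m=((h[...,0]>8)&(h[...,0]<28)&(h[...,1]>120)&(h[...,2]>60)).astype(np.uint8); m[250:]=0
n,l,st,c=cv2.connectedComponentsWithStats(m)
for i in range(1,n):
    if st[i,4]>60: print(st[i],c[i])
print("pred top",proj(s,[.484,.134,.112]))
E
```

```text
[ 37.9   3.2 -18.4   0.  -68.4  59.4]
[266 167  27  11  77] [278.07792208 169.97402597]
pred top [278.09443223 189.93242787]
```

View pics/w5.png

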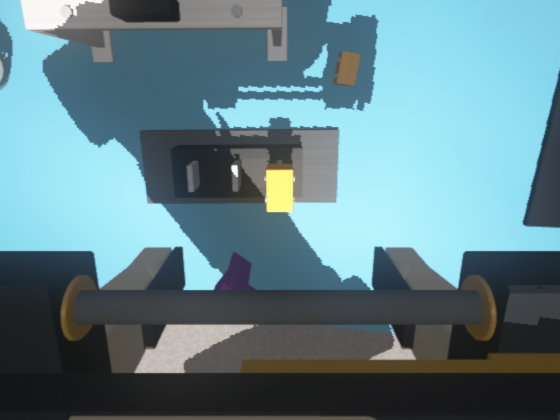

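```bash
python3 - <<'E'
from h import *
s=snap('wrist'); f=s["frame"].astype(int)
m=(f[...,0]>180)&(f[...,1]>140)&(f[...,2]<130); m[250:]=0; m[:150]=0
P=px(m);a,b=P.min(0),P.max(0)+1;print(a,b,m.sum())
A,B=onz(s,a-.5,.112),onz(s,b-.5,.112);C=(A+B)/2;print(A,B,C)
e=np.array([[u,np.nonzero(m[:,u])[0].min()] for u in range(int(a[0])+3,int(b[0])-3)]);print(np.degrees(np.arctan(np.polyfit(e[:,0],e[:,1],1)[0])))
plan([C[0],C[1],.081],down(7.6))
E
```

```text
[266. 170.] [293. 212.] 144
[0.49961331 0.14626719 0.112     ] [0.46708141 0.11969361 0.112     ] [0.48334736 0.1329804  0.112     ]
-5.71574368519693e-14
shift cm [-0.11  0.12 16.96] rotvec [ 0.      0.     -0.0038]
```

Emit:
move_arm:
  commands:
    - [6, -0.1, 0.1, 5, 0, 0, 0]
    - [5, -0.1, 0.1, 10, 0, 0, 0]
    - [5, -0.1, 0.1, 14, 0, 0, 0]
    - [5, -0.1, 0.1, 16, 0, 0, 0]
    - [5, -0.1, 0.1, 17, 0, 0, 0]
    - [5, -0.1, 0.1, 17, 0, 0, 0]
    - [5, -0.1, 0.1, 17, 0, 0, 0]
    - [5, -0.1, 0.1, 17, 0, 0, 0]

```text
clock: 9.9
tool_pos: [0.4839, 0.1336, 0.0815]
orientation: [-180.0, -0.1, 7.4]
force: [-0.2, -0.2, -0.3]
opening: 0.0502
```

```bash
python3 - <<'E'
from h import *
snap('wrist','w6.png');snap('scene','s6.png')
a=cv2.imread('pics/s6.png')[160:300,260:420];b=cv2.imread('pics/w6.png')
cv2.imwrite('pics/s6c.png',np.hstack([cv2.resize(a,(400,350)),cv2.resize(b,(400,350))]))
plan([.48335,.133,.081],down(7.6))
E
```

```text
shift cm [-0.04  0.03  0.02] rotvec [-0.0006 -0.0012 -0.0034]
```

View pics/s6c.png

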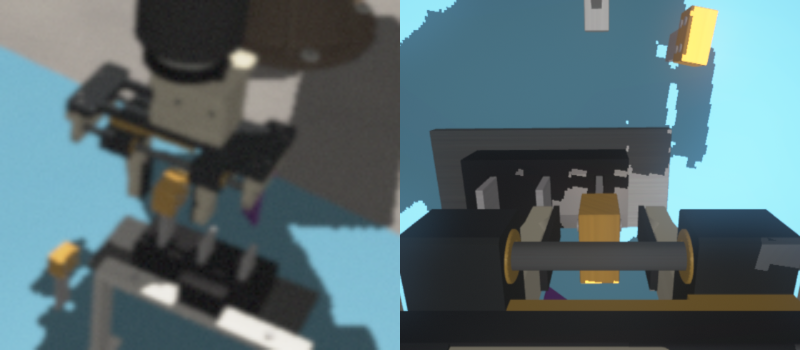

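The brass block is centred between the open fingers (right-hand panel, about (599,240)), with nothing touching. I'll close on it and start lifting.

Emit:
move_arm:
  commands:
    - [1, 0, 0, 0, 0, 0, 0]
    - [1, 0, 0, 0, 0, 0, 0]
    - [1, 0, 0, 0, 0, 0, 0]
    - [1, 0, 0, 0, 0, 0, 0]
    - [1, 0, 0, 0, 0, 0, 0]
    - [1, 0, 0, 0, 0, 0, 0]
    - [1, 0, 0, -0.5, 0, 0, 0]
    - [1, 0, 0, -1.5, 0, 0, 0]

```text
clock: 11.0
tool_pos: [0.483, 0.133, 0.0956]
orientation: [180.0, 0.1, 7.4]
force: [-0.6, 0.3, -1.5]
opening: 0.0218
```

```bash
python3 - <<'E'
from h import *
snap('wrist','w7.png');snap('scene','s7.png')
a=cv2.imread('pics/s7.png')[160:300,260:420];b=cv2.imread('pics/w7.png')
cv2.imwrite('pics/s7c.png',np.hstack([cv2.resize(a,(400,350)),cv2.resize(b,(400,350))]))
print(sensors.get_obs()['force'].round(2))
E
```

```text
[ 0.38 -0.53 -1.95]
```

View pics/s7c.png

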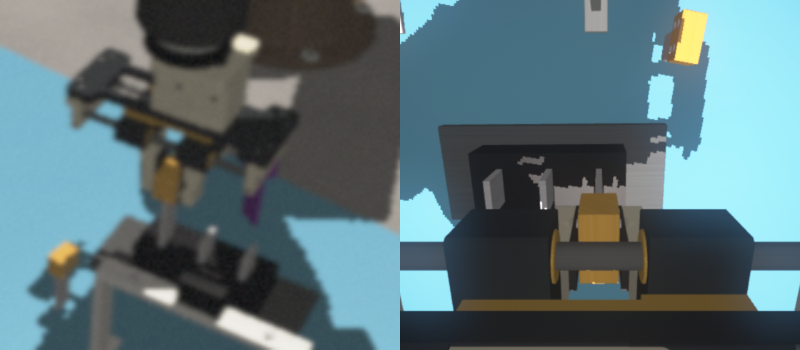

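The block is held (opening 22 mm, load about 2 N) and the other strips haven't moved. I'll lift the coupon clear and head for the stand.

```bash
cat >> h.py <<'E'
def insp(pos,yaw):
    Rz=Ro.from_euler("z",yaw,degrees=True).as_matrix(); c,s=np.cos(.4),np.sin(.4)
    ix=Rz@[c,0,s]; iz=Rz@[-s,0,c]; iy=np.cross(iz,ix)
    return np.array(pos),ix,iy,iz
def target(pos,yaw,off=.0315):
    p,ix,iy,iz=insp(pos,yaw); return p+off*iz, Ro.from_matrix(np.c_[-iy,-ix,-iz])
E
python3 - <<'E'
from h import *
t,R=target([.515,-.202,.13],4.85); print(t,R.as_euler("xyz",degrees=True))
plan([.48,-.2,.3],down(-85.15))
plan(t,R)
E
```

```text
[ 0.50277724 -0.20303712  0.15901342] [-157.08168819    0.          -85.15      ]
shift cm [ -4.66  33.01 -20.34] rotvec [-1.8000e-03 -7.0000e-04  1.6155e+00]
shift cm [-2.47 33.61 -6.24] rotvec [0.3068 0.322  1.5919]
```

Emit:
move_arm:
  commands:
    - [1, 0, 0, -3, 0, 0, 0]
    - [1, 0, 0, -7, 0, 0, 0]
    - [1, 0, 0, -12, 0, 0, 0]
    - [1, 0, 0, -17, 0, 0, 0.1]
    - [1, 0, 3, -20, 0, 0, 0.28]
    - [1, -1, 8, -20, 0, 0, 0.46]
    - [1, -2, 13, -20, 0, 0, 0.64]
    - [1, -3, 18, -20, 0, 0, 0.82]

```text
clock: 12.1
tool_pos: [0.4763, -0.0505, 0.2958]
orientation: [-180.0, -0.0, -39.9]
force: [1.4, -0.7, -0.3]
opening: 0.0219
```

```bash
python3 -c "
from h import *
plan([.48,-.2,.3],down(-85.15)); print(sensors.get_obs()['joint_pos'].round(1))"
```

```text
shift cm [ 9.87 11.23 -0.43] rotvec [-7.000e-04  1.000e-04  7.899e-01]
[ 17.5  -0.7 -16.5  -0.  -74.1  32.6]
```

Emit:
move_arm:
  commands:
    - [1, 1.6, 1.8, -0.4, 0, 0, 0.17]
    - [1, 3.2, 3.7, -0.4, 0, 0, 0.34]
    - [1, 4.9, 5.6, -0.4, 0, 0, 0.51]
    - [1, 6.5, 7.5, -0.4, 0, 0, 0.68]
    - [1, 8.2, 9.4, -0.4, 0, 0, 0.79]
    - [1, 9.9, 11.2, -0.4, 0, 0, 0.79]
    - [1, 9.9, 11.2, -0.4, 0, 0, 0.79]
    - [1, 9.9, 11.2, -0.4, 0, 0, 0.79]

```text
clock: 13.1
tool_pos: [0.4816, -0.1984, 0.2994]
orientation: [180.0, 0.0, -84.9]
force: [-0.1, 0.2, -1.9]
opening: 0.0219
```

```bash
python3 - <<'E'
from h import *
s=snap('wrist','w8.png');snap('scene','s8.png');t=snap('top','t8.png');print(sensors.get_obs()['joint_pos'].round(1))
a=cv2.imread('pics/s8.png')[60:330,80:460];b=cv2.imread('pics/w8.png')
cv2.imwrite('pics/s8c.png',np.hstack([cv2.resize(a,(422,300)),cv2.resize(b,(378,300))]))
cv2.imwrite('pics/t8c.png',cv2.resize(cv2.imread('pics/t8.png')[100:260,100:440],None,fx=2.3,fy=2.3))
E
```

```text
[ -0.7   3.5 -11.7  -0.  -74.8   5.9]
```

View pics/s8c.png

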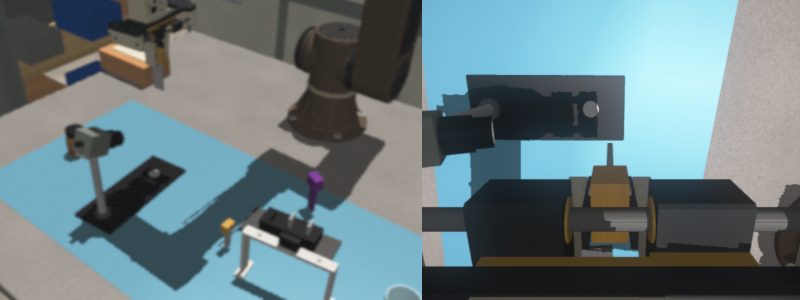

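View pics/t8c.png

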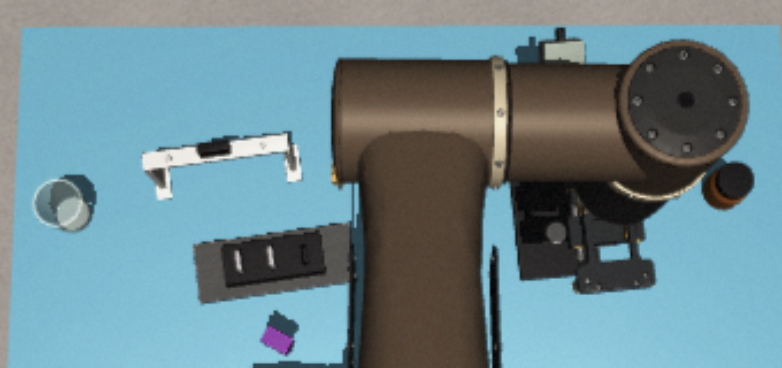

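View pics/w8.png

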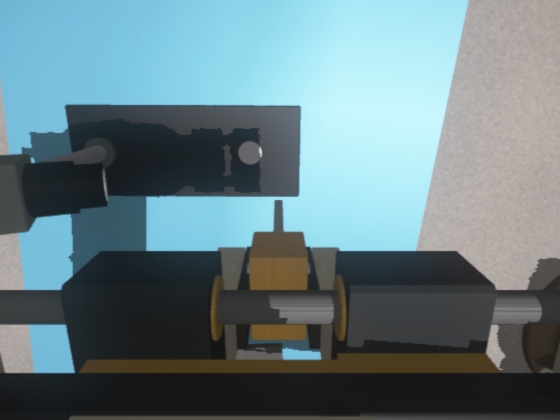

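The top view shows the bridge upright and clear of the rack, with both bare strips still in their slots. The wrist view shows the coupon hanging straight, the disc at (250,152), and the base plate spanning rows 105–195. I'll refine the stand's pose from this view.

```bash
python3 - <<'E'
from h import *
s=snap('wrist')
print("disc",onz(s,(250,152),.0095))
A=[onz(s,q,.008) for q in((68.,105.),(300,106.),(299,195.5))]; print(np.round(A,4))
d=A[0]-A[1]; print(np.linalg.norm(d),np.degrees(np.arctan2(d[1],d[0])),np.linalg.norm(A[1]-A[2])); m=(A[1]+A[2])/2; u=d/np.linalg.norm(d); print("insp xy",m+.06*u)
for z in(.158,.17): print("lens near edge", [onz(s,q,z) for q in((104,165),(106,207))])
g=s["frame"].max(2).astype(int); print(g[152,232:272]); print(g[134:172,248])
E
```

```text
disc [ 0.51594397 -0.20320343  0.0095    ]
[[ 0.7309 -0.2388  0.008 ]
 [ 0.4617 -0.2618  0.008 ]
 [ 0.4514 -0.1541  0.008 ]]
0.27022449259789577 4.8968052976883705 0.10816353960527707
insp xy [ 0.51631512 -0.20286007  0.008     ]
lens near edge [array([ 0.62455459, -0.20563553,  0.158     ]), array([ 0.62437137, -0.16976916,  0.158     ])]
lens near edge [array([ 0.61915153, -0.20838906,  0.17      ]), array([ 0.61897561, -0.17395011,  0.17      ])]
[ 44  44  45  44  45  48  68  94 104 105 105 105 105 106 106 106 106 106
 107 107 106 107 107 109 109 109 120 187 230 212 143  94  87  88  88  89
  90  91  91  91]
[ 56  55  55  54  53  54  63  91 106 107 106 108 107 107 108 106 107 107
 106 106 106 104 104 106 106 108 108 107 107  96  60  50  50  51  51  51
  51  52]
```

```bash
python3 -c "
from h import *
t,R=target([.5155,-.2028,.13],4.88); print(t); plan(t,R)"
```

```text
[ 0.50327779 -0.20384352  0.15901342]
shift cm [ 0.78 -2.08 14.07] rotvec [0.3997 0.0012 0.0057]
```

Emit:
move_arm:
  commands:
    - [1, 0.2, -0.5, 1, 0.15, 0, 0.003]
    - [1, 0.4, -1, 3, 0.28, 0, 0.006]
    - [1, 0.6, -1.5, 6, 0.4, 0, 0.006]
    - [1, 0.8, -2.1, 9, 0.4, 0.001, 0.006]
    - [1, 0.8, -2.1, 11.5, 0.4, 0.001, 0.006]
    - [1, 0.8, -2.1, 13.2, 0.4, 0.001, 0.006]
    - [1, 0.8, -2.1, 14.1, 0.4, 0.001, 0.006]
    - [1, 0.8, -2.1, 14.1, 0.4, 0.001, 0.006]

```text
clock: 14.3
tool_pos: [0.5033, -0.2044, 0.1583]
orientation: [-157.1, 0.0, -85.2]
force: [-0.5, -0.9, -2.0]
opening: 0.0215
```

```bash
python3 - <<'E'
from h import *
s=snap('wrist','w9.png');c=snap('scene','s9.png')
a=cv2.imread('pics/s9.png')[120:300,120:300];b=cv2.imread('pics/w9.png')
cv2.imwrite('pics/s9c.png',np.hstack([cv2.resize(a,(400,400),interpolation=2),cv2.resize(b,(400,400))]))
t,R=target([.5155,-.2028,.13],4.88); plan(t,R); o=sensors.get_obs(); print(o['force'],o['joint_pos'].round(1))
p,r=T(); F=p+.0315*r.as_matrix()[:,2]; print("face",F)
print("scene px insp", proj(c,[.5155,-.2028,.13]), "strip ends", [proj(c,F+k*r.as_matrix()[:,2]) for k in(-.034,.034)])
E
```

```text
shift cm [-0.08  0.07  0.01] rotvec [-0.001  -0.0005 -0.0006]
[-0.70656686 -0.4860963  -1.85415965] [ -4.2   1.1 -35.2  -6.8 -31.1  14.1]
face [ 0.51620498 -0.20359505  0.13035948]
scene px insp [215.65330133 179.43850504] strip ends [array([217.6861228 , 166.95183923]), array([212.82754376, 191.48637568])]
```

View pics/s9c.png

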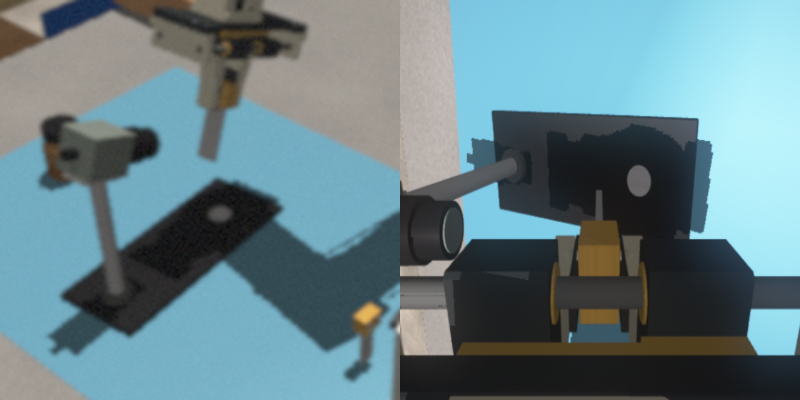

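The strip in the scene view runs from about (216,168) to (214,191). That matches the predicted ends (218,167) and (213,191), and it is centred on the inspection point's pixel (216,179). I'll make a small correction, hold still, and check everything once more.

Emit:
move_arm:
  commands:
    - [1, -0.05, 0.05, 0, 0, 0, 0]
    - [1, -0.05, 0.05, 0, 0, 0, 0]
    - [1, -0.05, 0.05, 0, 0, 0, 0]
    - [1, -0.05, 0.05, 0, 0, 0, 0]
    - [1, -0.05, 0.05, 0, 0, 0, 0]
    - [1, -0.05, 0.05, 0, 0, 0, 0]
    - [1, -0.05, 0.05, 0, 0, 0, 0]
    - [1, -0.05, 0.05, 0, 0, 0, 0]

```text
clock: 15.4
tool_pos: [0.503, -0.2042, 0.1584]
orientation: [-157.1, 0.0, -85.2]
force: [-0.1, 0.2, -2.1]
opening: 0.0221
```

```bash
python3 - <<'E'
from h import *
c=snap('scene','s10.png');t_=snap('top','t10.png')
a=cv2.imread('pics/s10.png')[100:400,110:490];b=cv2.imread('pics/t10.png')[100:260,100:440]
cv2.imwrite('pics/f.png',np.vstack([cv2.resize(a,(400,316)),cv2.resize(b,(400,188))]))
cv2.imwrite('pics/f2.png',cv2.resize(a[80:,150:],None,fx=3,fy=2.7))
t,R=target([.5155,-.2028,.13],4.88); plan(t,R); o=sensors.get_obs(); print(o['force'],o['opening'],o['qvel'].round(2))
# bridge from top: crossbar white, z=.116
f=t_["frame"].astype(int);V=f.max(2);sa=V-f.min(2)
m=(V>150)&(sa<45);m[:150]=0;m[190:]=0;m[:,:155]=0;m[:,235:]=0
P=px(m);print(P.min(0),P.max(0))
dk=(V<70);dk[:155]=0;dk[172:]=0;dk[:,180:]&=True;dk[:,:182]=0;dk[:,205:]=0;Q=px(dk);print("grip bar",Q.mean(0),onz(t_,Q.mean(0),.135))
E
```

```text
shift cm [-0.03 -0.06 -0.05] rotvec [ 0.     -0.0003 -0.0012]
[ 0.89980033 -0.03647506 -2.33834996] 0.021694223397149017 [-0.01 -0.03 -0.01 -0.05  0.02 -0.07]
[162. 158.] [230. 186.]
grip bar [192.64285714 163.96428571] [0.60165365 0.23873943 0.135     ]
```

View pics/f2.png

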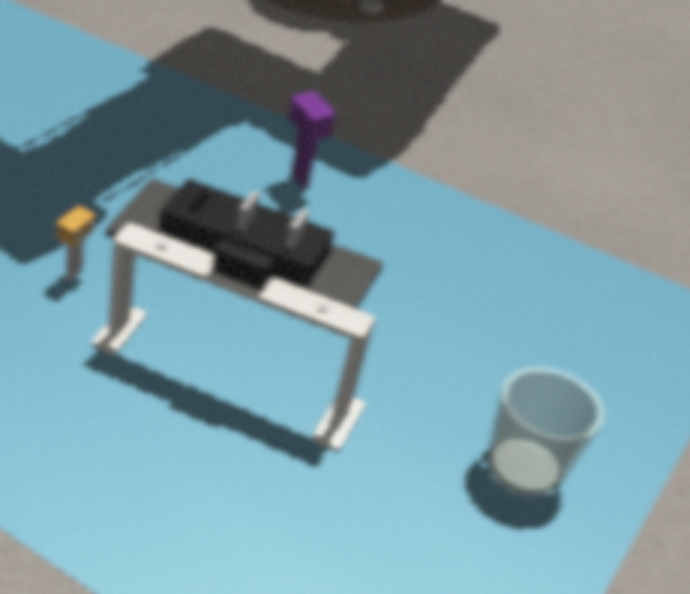

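View pics/f.png

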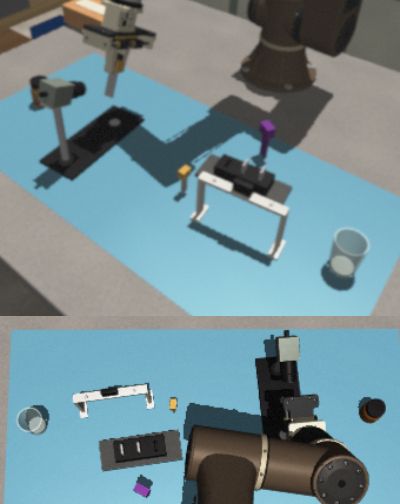

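The bridge stands flat on the bench, about 13 cm beside the rack. The strips, jar and beaker haven't moved, and the coupon is held still at its pose, so I'll hand in.

```bash
python3 -c "
from plant import job
print(job.close_job())"
```

```text
the job is handed in; nothing more can be done
None
```

The job is done and handed in at about 15.5 s on the robot's clock. The hand-in gave no verdict, so the results below are my own checks.

**What I did**
- **Bridge:** I lifted it off the rack and stood it on the bench, on the side of the rack away from the robot, then let go.
- **Coupon:** I pulled the brass-block coupon out of its slot and am holding it in front of the inspection camera, block up and tilted 0.4 rad with the camera.

**Last checks**
- **Bridge:** it stands upright at about (0.602, 0.24). Its centre is about 13 cm from the rack's, and nothing is touching it.
- **Coupon position:** the strip's centre is about 1 mm from the inspection point I measured, and the angle is off by under 0.002 rad. Both come from the arm's pose readings. The strip's ends in the scene picture agree within about 2 px.
- **Grip:** the fingers are 22 mm apart on the block, the load is about 2 N and the joints are almost still.
- **Bystanders:** the bare strips are in their slots, and the jar and beaker show no movement in the last pictures. I judged these by eye and did not measure them again.

The stand's position from the top and wrist cameras agreed within about 1.5 mm. No check failed.

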